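Pack the last two jars, then peel a lid off its clinging twin and hold it over the box

TASK

Finish packing the open storage box: stand the two loose screw-top jars upright on its floor in the row beside the jar that is already there, with everything in the box still standing on its floor. Its lid is stuck on top of the packed box's own lid: take it by the upturned finger tab and peel it off, tipping the tab corner up a few centimetres while the opposite corner still rests on the lid below, then lifting it clear, so that the packed box and the lid underneath stay put. Finish holding that lid in the gripper, level, square and centred over the open box, about 5 to 10 cm above its rim and touching nothing, so that I can press it on.

Things in the scene. Friction and masses are not known exactly. Their poses are not given: they have to be found in the camera images.
- open_case: Open box being packed, dark grey plastic, loose, 0.45 kg empty, at the robot's right. Origin: centre of its underside; x from the tin row to the jar row (away from the robot), y along the rows, z up. Floor 4 mm thick, 151 (x) by 182 mm (y) inside; walls lean out 9 mm to the rim, 54 mm above the underside, 187 x 218 mm outside, lip 9 mm wide. Tins end 10 mm below the rim
- jar_row (a point): Middle of the open box's jar row, on the floor: x = +45, y = 0, z = +4 mm of the box; axes as the box's. The row lies along y and takes three jars side by side: centres about 59 mm apart, at y = -58, +1 and +60 mm (17 mm of play in all). The place at +60 is taken, the other two are free. Jars standing here rise 20 mm above the rim
- jar_1: round screw-top jar, 55 mm across, 70 mm tall (glass to 52 mm, then the 55 mm wide cap), about 0.18 kg; origin at the centre of its underside, z up its axis; loose on the worktop just beyond the boxes (not the spice jars near the back). The two loose jars are interchangeable
- jar_2: round screw-top jar, 55 mm across, 70 mm tall (glass to 52 mm, then the 55 mm wide cap), about 0.18 kg; origin at the centre of its underside, z up its axis; loose on the worktop just beyond the boxes (not the spice jars near the back). The two loose jars are interchangeable
- jar_packed: round screw-top jar, 55 mm across, 70 mm tall (glass to 52 mm, then the 55 mm wide cap), about 0.18 kg; origin at the centre of its underside, z up its axis; already packed, at the +y end of the open box's jar row
- tin_left: flat round tin, 87 mm across, 40 mm tall, already packed in the near (-x) row of the open box; origin at the centre of its underside
- tin_right: flat round tin, 87 mm across, 40 mm tall, already packed in the near (-x) row of the open box; origin at the centre of its underside
- closed_case: Packed box, dark grey plastic, shaped like the open one, closed with its lid, about 2.2 kg, loose, at the robot's left. Origin at the centre of its underside; x and y as the lids'. Rim 54 mm above the underside
- lower_lid: The packed box's own pale grey lid, same shape as the top lid but turned end for end (its tab is at the other end), pressed on and held firmly (up to 7 N at each of four spots). Origin at the centre of its flange's underside, which rests on the rim
- top_lid: Lid to take, pale grey formed plastic, 60 g, 194 (x) by 225 mm (y), fits either way round. Origin: centre of its flange's underside; x, y along its sides, z up. Flange 2.5 mm thick, 12 mm wide, skirt 5 mm down; dome 32 mm high. Nests 7.5 mm above the lower lid and clings to it
- tab (a point): Middle of the top lid's finger tab: an upright plate, 24 mm wide, 3 mm thick, 24 mm beyond the (+x, -y) corner on a strip at flange level; faces look along the lid's (+x, -y) diagonal, at 45 degrees to its sides: close the fingers along that. Spans 2.5 to 19.5 mm above the flange's underside; point at x +104.0, y -119.5, z +12 mm of the lid. 40 mm free between tab and dome: open about 35 mm
- tab_corner (a point): Point under the flange at the tab's corner of the top lid, at x = +87, y = -102.5, z = 0 mm of the lid
- far_corner (a point): Point under the flange at the corner of the top lid diagonally across from the tab, at x = -87, y = +102.5, z = 0 mm of the lid. The lid clings by friction at four spots on its long sides, 66 mm from their middles: up to 9 N each at the +y end, 4 N at the -y (tab) end. A spot lets go once 5 mm up, so peeling from the tab takes only about 5 N

How it is judged:
On the way, in this order (a step that is already met when the one before it is completed fails the run):
1. both loose jars stand upright on the floor of the open box, let go (x of jar_1 in the frame of open_case between -0.0755 and 0.0755 m and y of jar_1 in the frame of open_case between -0.091 and 0.091 m and z of jar_1 in the frame of open_case between -0.001 and 0.011 m and angle between each of jar_1, jar_2's own z axis and vertical below 0.12 rad and x of jar_2 in the frame of open_case between -0.0755 and 0.0755 m and y of jar_2 in the frame of open_case between -0.091 and 0.091 m and z of jar_2 in the frame of open_case between -0.001 and 0.011 m and contact force between each of jar_1, jar_2 and the fingers below 0.1 N), for 0.2 s.
2. the tab corner of the top lid is lifted 15 mm or more while its opposite corner is still down (within 8.5 mm) (z of tab_corner in the frame of lower_lid above 0.0225 m and z of far_corner in the frame of lower_lid between 0 and 0.016 m), for 0.1 s.
At the end, for the whole second after the job is handed in: Top lid held by the fingers alone, at rest, within 30 mm of centred over the open box, 30 to 130 mm above its rim, level within 10 and square within 11 degrees; jars and tins stand on that box's floor; lower lid still seated (4 mm up, 8 mm sideways) on the packed box, which moved under 40 mm (x of jar_1 in the frame of open_case between -0.0755 and 0.0755 m and y of jar_1 in the frame of open_case between -0.091 and 0.091 m and z of jar_1 in the frame of open_case between -0.001 and 0.011 m and angle between each of jar_1, jar_2, jar_packed, tin_left, tin_right's own z axis and vertical below 0.12 rad and x of jar_2 in the frame of open_case between -0.0755 and 0.0755 m and y of jar_2 in the frame of open_case between -0.091 and 0.091 m and z of jar_2 in the frame of open_case between -0.001 and 0.011 m and x of jar_packed in the frame of open_case between -0.0755 and 0.0755 m and y of jar_packed in the frame of open_case between -0.091 and 0.091 m and z of jar_packed in the frame of open_case between -0.001 and 0.011 m and x of tin_left in the frame of open_case between -0.0755 and 0.0755 m and y of tin_left in the frame of open_case between -0.091 and 0.091 m and z of tin_left in the frame of open_case between -0.001 and 0.011 m and x of tin_right in the frame of open_case between -0.0755 and 0.0755 m and y of tin_right in the frame of open_case between -0.091 and 0.091 m and z of tin_right in the frame of open_case between -0.001 and 0.011 m and z of lower_lid in the frame of closed_case between 0.05 and 0.058 m and horizontal distance between lower_lid and closed_case below 0.008 m and distance of closed_case from where it was at the start of the episode below 0.04 m and height (world z) of closed_case below 0.005 m and horizontal distance between top_lid and open_case below 0.03 m and z of top_lid in the frame of open_case between 0.084 and 0.184 m and angle between top_lid's own z axis and vertical below 0.17 rad and angle between the x axis of top_lid and the x axis of open_case, either way round below 0.2 rad and contact force between top_lid and the fingers above 0.5 N and contact force between top_lid and open_case below 0.1 N and contact force between top_lid and lower_lid below 0.1 N and contact force between top_lid and jar_1 below 0.1 N and contact force between top_lid and jar_2 below 0.1 N and contact force between top_lid and jar_packed below 0.1 N and linear speed of each of top_lid, open_case below 0.03 m/s); the arm keeps its last pose, push and grip.
It fails at once if the lower lid comes up off the packed box, or the packed box is lifted (z of lower_lid in the frame of closed_case above 0.066 m or height (world z) of closed_case above 0.02 m).
It also fails if it takes over 67 s, if anything falls off the work surface, if the arm or the gripper's body presses on something with over 40 N, if the wrist force passes 120 N, or if a joint passes its speed limit or range.

ROBOT

A 6-joint arm with a two-finger parallel gripper is mounted at the origin on the work surface; the furniture and walls round the work are solid. World frame = base frame: x ahead of the robot, y to its left, z up, the work surface at z = 0. Lengths are in m, angles in rad, forces in N, time in s.
With the tool pointing down it reaches from about 0.3 to 0.875 m from the base axis. Payload 6.4 kg.
Tool frame: the origin (TCP) lies at the very end of the fingers, on their centre line; the grasp point (between the pads) lies 19 mm behind it; z points along the fingers, y is the line along which they close (so a half turn about z gives the same grasp; the last joint's range is limited). The gripper opens to 85 mm and grips with 20 to 120 N. Pads are 22 mm wide; open, the fingers measure 114 mm over their backs; the gripper's body (76 mm by 85 mm) begins 54 mm behind the grasp point. The pads swing forward as they close: fully open they stand 13 mm farther back than shut.
Start: joints at [1.02, 0.181, 1.607, -0, 1.354, -0.206], TCP at [0.194, 0.541, 0.231] pointing down, gripper open.
Joint ranges: [-2.99, 2.99], [-0.89, 2.07], [0.3, 2.58], [-1.14, 4.28], [0, 2.63], [-3.12, 3.12]. Speed limits (rad/s): [2.57, 2.57, 3.01, 3.14, 3.14, 3.14].

INTERFACE

Orientations are given as a unit quaternion [w, x, y, z].
In Python, from bench import ctrl gives the robot as it stands.
- The arm moves only by the shell command python3 jog.py 'ROWS'. ROWS is a JSON list of rows, 1 to 10 of them, each of 7 numbers: dx, dy, dz in m, then a rotation vector rx, ry, rz in rad, then the opening from 0.0 (shut) to 1.0 (fully open); each row is the pose to reach, as a shift and turn from the pose commanded when the command began, along the tool's axes at that moment; what a row does not reach only later rows make up. A row lasts 1/8 s, in which the tool goes at most 0.0625 m and 0.188 rad, less where a joint would pass 70% of its speed; a pose out of reach is approached as far as the arm can. The fingers move at their own pace and stop on an object; the grip force is fixed at half the most. Time passes only in rows, so rows that do not move let the fingers close. It prints the time, the measured TCP pose, the force, the opening and the grip force at its end.
- ctrl.get_obs(): the state, without advancing time (a new reading comes with each control period).
- ctrl.camera(name): name is "side" or "top" or "wrist"; returns the picture (400x640x3 uint8, blue, green, red); there is no depth.
- ctrl.camera_params(name): a dict with "fovy" (degrees; the focal length in pixels is half the picture's height over the tangent of half this angle, whatever the lens; pixels are square), "cx", "cy" (the principal point, pixels), "view" (4x4, takes a point from world to camera coordinates). Camera axes: x right, y up, looking along -z (the intrinsics and any distortion apply to the point x, -y, -z); pixel columns grow to the right and rows downward; lengths in m; the calibration is good to about 2 mm. The wrist camera is an equidistant fisheye: a pixel r from the principal point sees the ray r / f radians off the axis. A picture is of the moment at which its call begins: read the wrist's pose just before it. camera_params takes no time and is no camera call; for the wrist camera it gives the pose at the moment of the call.
- ctrl.hand_in(): hands the job in; it is judged then, once.
The state is a dict: "time_s": time; "q": joint angles; "dq": joint speeds; "joint_efforts": joint torques, N m; "eef_pos": TCP position; "eef_rot": TCP orientation; "wrist_force": force on the tool from outside, world axes, zero at the start; "torque": the same for the moment, N m; "opening": opening from 0.0 (shut) to 1.0 (fully open); "grasp_force": force on a finger pad.
Only numpy, scipy, OpenCV 4.12 (cv2) and the standard library are available. Lean on these libraries where they do the work, as an engineer would, in place of code of your own. Each camera call takes 0.05 s, during which the arm holds its last target. There are 200 camera calls.

## Working session

There is one attempt and no reset: what is moved stays moved. The work goes in short steps, Python scripts to look and compute and a shell command to move; the robot and the scene stay as the last step left them, time stands still between calls to the robot, and variables do not carry over. Pictures are saved under pics/ and viewed, at most 10 in all, crops included, and the job is handed in when it is done.

```bash
ls; mkdir -p pics; python3 - <<'E'
from bench import ctrl
import cv2
for n in("top","side","wrist"):
    p=ctrl.camera_params(n); print(n,p)
    cv2.imwrite(f"pics/{n}0.png",ctrl.camera(n))
o=ctrl.get_obs();print(o)
E
```

```text
bench.py
jog.py
pics
top {'fovy': 46.926590653745976, 'cx': 319.5817889407294, 'cy': 198.3780410986735, 'view': array([[ 0.47549534, -0.87971745,  0.0011784 , -0.21980838],
       [ 0.84647778,  0.45789292,  0.27167893, -0.49398373],
       [-0.23954028, -0.12818458,  0.96238722, -1.14350737],
       [ 0.        ,  0.        ,  0.        ,  1.        ]])}
side {'fovy': 55.26366647722645, 'cx': 314.2942152492464, 'cy': 190.8615315714026, 'view': array([[-0.99852628, -0.05411132,  0.00415015,  0.52937233],
       [ 0.03723355, -0.62742417,  0.77778697, -0.05332199],
       [-0.03948318,  0.77679526,  0.62851428, -1.08665877],
       [ 0.        ,  0.        ,  0.        ,  1.        ]])}
wrist {'fovy': 65.70646984690485, 'cx': 318.61990157383144, 'cy': 199.4944412241127, 'view': array([[ 0.33754933,  0.94130282, -0.00307292, -0.57343758],
       [-0.90185097,  0.32246327, -0.28754523,  0.03845757],
       [-0.26967623,  0.09983201,  0.95776213, -0.38105404],
       [ 0.        ,  0.        ,  0.        ,  1.        ]])}
{'time_s': 0.15, 'q': array([ 1.01973084e+00,  1.81402382e-01,  1.60773764e+00,  1.66200208e-05,
        1.35381899e+00, -2.06302419e-01]), 'dq': array([ 0.00119061, -0.00191201, -0.00431407, -0.00089589,  0.00072715,
        0.0004865 ]), 'joint_efforts': array([ 1.19066277e-03, -4.45266223e+01, -3.51692426e+01, -4.07552989e-04,
        5.92104057e-03,  1.41872229e-05]), 'eef_pos': array([0.19409529, 0.54081462, 0.23059278]), 'eef_rot': array([-2.60109308e-04,  1.71530798e-01,  9.85178521e-01, -6.31778241e-04]), 'wrist_force': array([-0.66570098,  0.34095233, -0.44263599]), 'torque': array([-0.01122022, -0.00378456,  0.00817554]), 'grasp_force': 0.0, 'opening': 0.9992121982763222}
```

View pics/top0.png

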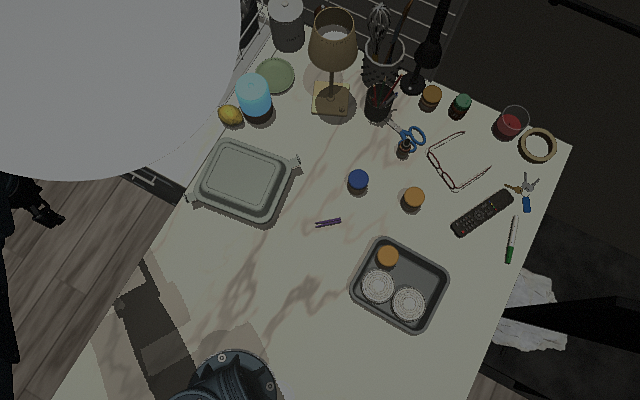

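View pics/side0.png

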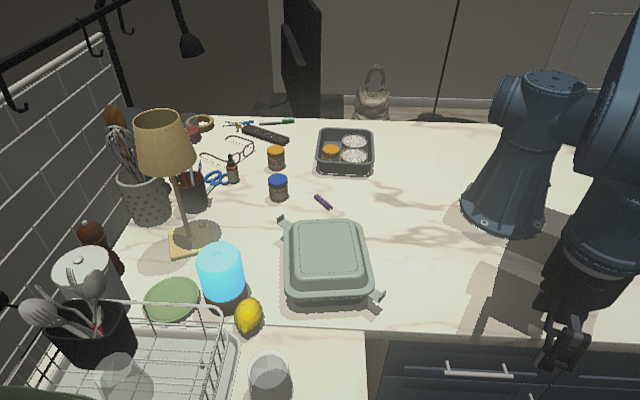

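The top picture shows the lidded box at about (243,180), with tabs at (297,160) and (190,198). The loose jars are at (358,180) with a blue cap and (413,198) with an orange cap, and the open box is at (399,284). I'll enlarge these.

```bash
python3 - <<'E'
import cv2,numpy as np
t=cv2.imread("pics/top0.png");s=cv2.imread("pics/side0.png")
def crop(i,x0,y0,w,h,k,n):
    c=cv2.resize(i[y0:y0+h,x0:x0+w],None,fx=k,fy=k,interpolation=cv2.INTER_CUBIC)
    c=cv2.convertScaleAbs(c,alpha=1.4,beta=10)
    for x in range(-(-x0//20)*20,x0+w,20): cv2.putText(c,str(x),(int((x-x0)*k),10),0,.4,(0,0,255),1);cv2.line(c,(int((x-x0)*k),12),(int((x-x0)*k),20),(0,0,255),1)
    for y in range(-(-y0//20)*20,y0+h,20): cv2.putText(c,str(y),(10,int((y-y0)*k)),0,.4,(0,0,255),1);cv2.line(c,(0,int((y-y0)*k)),(9,int((y-y0)*k)),(0,0,255),1)
    cv2.imwrite(n,c)
crop(t,180,130,125,100,6,"pics/c1.png")
crop(t,335,165,125,175,3.4,"pics/c2.png")
crop(s,270,200,125,120,5,"pics/c3.png")
E
```

```text
(no output)
```

View pics/c1.png

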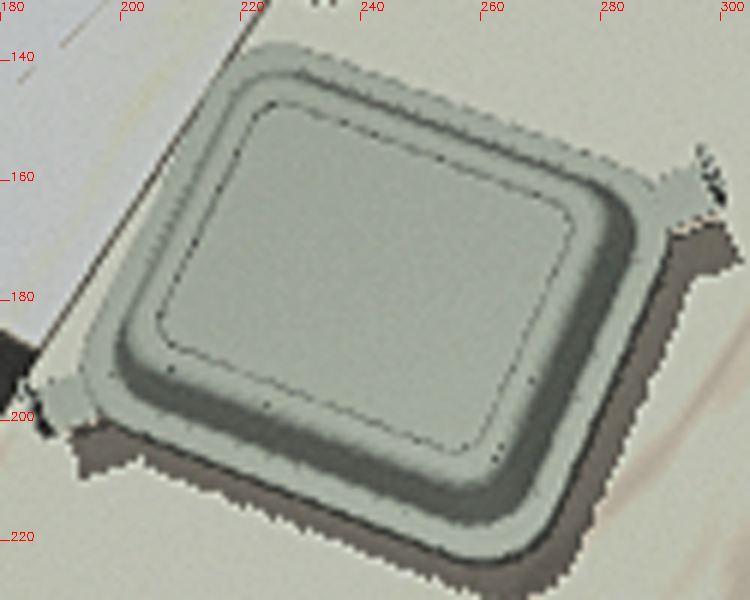

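View pics/c2.png

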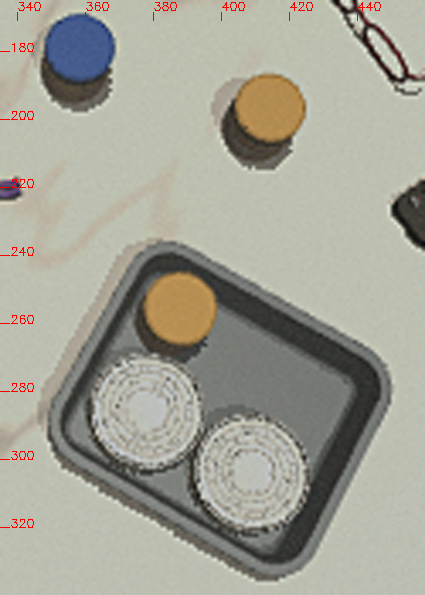

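View pics/c3.png

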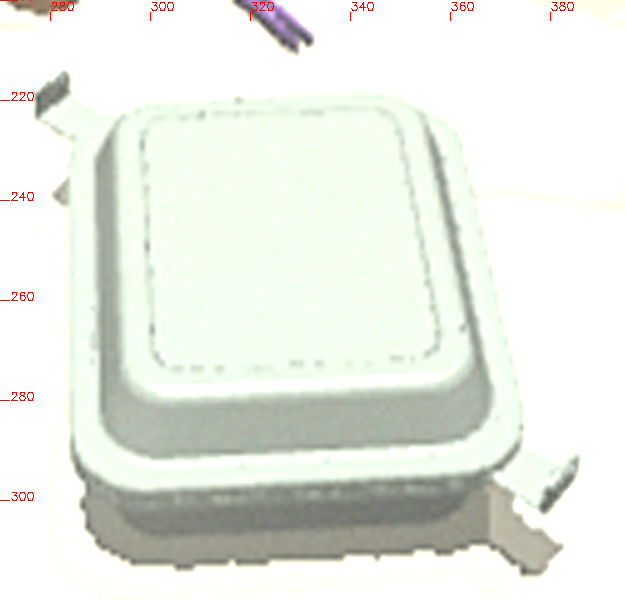

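The crops show the top lid's tab at the upper right of the top view, around (298,159): its strip runs straight on from the upper flange, while the (190,198) strip comes out from under it. Cap centres are blue (358.5,179) and orange (414.4,197), with the packed jar at (388,256). Next I fit the poses.

```bash
cat > h.py <<'E'
import numpy as np
from bench import ctrl
from scipy.optimize import least_squares
from scipy.spatial.transform import Rotation as R
P={n:ctrl.camera_params(n) for n in("top","side")}
def proj(n,p):
    c=P[n];f=200/np.tan(np.radians(c["fovy"]/2));q=np.atleast_2d(p)@c["view"][:3,:3].T+c["view"][:3,3]
    return np.c_[c["cx"]+f*q[:,0]/-q[:,2],c["cy"]-f*q[:,1]/-q[:,2]]
def back(n,u,v,z):
    c=P[n];f=200/np.tan(np.radians(c["fovy"]/2));V=c["view"];d=V[:3,:3].T@np.array([(u-c["cx"])/f,-(v-c["cy"])/f,-1.]);o=-V[:3,:3].T@V[:3,3]
    return o+d*(z-o[2])/d[2]
def tool(target,yaw_dir=None):
    "shift in tool axes from commanded/measured pose to world target; rz turn so tool y is along world angle"
    o=ctrl.get_obs();r=R.from_quat(o["eef_rot"][[1,2,3,0]]);M=r.as_matrix()
    out=M.T@(np.array(target)-o["eef_pos"]);a=None
    if yaw_dir is not None:
        y=M.T@[np.cos(yaw_dir),np.sin(yaw_dir),0];a=np.arctan2(-y[0],y[1]);a=(a+np.pi/2)%np.pi-np.pi/2
    return out.round(4),a
E
python3 - <<'E'
from h import *
k=3.4;g=lambda x,y:(335+x/k,165+y/k)
for n,p,z in(("blue",(80,48),.07),("orange",(270,108),.07),("packed",(180,309),.074),("tinL",(147,410),.044),("tinR",(251,474),.044)):
    print(n,back("top",*g(*p),z).round(4))
E=[((-1,0),"y+",[(122,258),(52,395)]),(0,"x+",[(180,245),(375,360)]),(0,"y-",[(388,400),(312,555)]),(0,"x-",[(62,455),(240,573)])]
def res(v):
    x,y,a=v;c,s=np.cos(a),np.sin(a);r=[]
    for _,e,ps in E:
        for p in ps:
            w=back("top",*g(*p),.054)[:2]-[x,y];l=np.array([c*w[0]+s*w[1],-s*w[0]+c*w[1]])
            r.append({"y+":l[1]-.109,"y-":-l[1]-.109,"x+":l[0]-.0935,"x-":-l[0]-.0935}[e])
    return r
f=least_squares(res,[.45,-.2,0]);print("open",f.x.round(4),np.round(f.fun*1e3,1))
b=f.x;c,s=np.cos(b[2]),np.sin(b[2])
for y in(-.058,.001,.060):print("slot",b[0]+c*.045-s*y,b[1]+s*.045+c*y)
# lid
tp=np.array([(225,147),(276,165),(257,205),(206,186)]);sd=np.array([(298,223),(349,221),(357,270),(301,273)])
# top order: UL=(+x,+y) R=(+x,-y) B=(-x,-y) L=(-x,+y); side order: far-left=(+x,-y),far-right(-x,-y),near-right(-x,+y),near-left(+x,+y)
def lid(v):
    x,y,a,A,B=v;c,s=np.cos(a),np.sin(a)
    W=lambda p:np.array([x+c*p[0]-s*p[1],y+s*p[0]+c*p[1],.0615+p[2]])
    q={k:W((k[0]*A,k[1]*B,.032)) for k in((1,1),(1,-1),(-1,-1),(-1,1))}
    t=W((.104,-.1195,.0195))
    d=[proj("top",[q[1,1],q[1,-1],q[-1,-1],q[-1,1]])-tp,proj("side",[q[1,-1],q[-1,-1],q[-1,1],q[1,1]])-sd,
       2*(proj("top",t)-[298.5,158.5]),2*(proj("side",t)-[280,218])]
    return np.vstack(d).ravel()
f=least_squares(lid,[.45,.25,0,.06,.08]);print("lid",f.x.round(4),f.fun.round(1));v=f.x
c,s=np.cos(v[2]),np.sin(v[2])
print("tab",v[0]+c*.104+s*.1195,v[1]+s*.104-c*.1195, "centred by top only",[back("top",*tp.mean(0),.0935)])
print("tab by pixel",back("top",298.5,158.5,.081))
for n in("top","side"):
  W=lambda p:np.array([v[0]+c*p[0]-s*p[1],v[1]+s*p[0]+c*p[1],.0615+p[2]])
  print(n,proj(n,[W((.097,.1,.0025)),W((.097,-.08,.0025)),W((-.097,-.08,0)),W((-.097,.08,0)),W((0,.1125,0)),W((0,-.1125,0)),W((.104+.0085,-.1195+.0085,.0195)),W((.104-.0085,-.1195-.0085,.0195))]).round(1).tolist())
E
```

```text
blue [ 0.6348 -0.0244  0.07  ]
orange [ 0.6613 -0.1759  0.07  ]
packed [ 0.487  -0.1831  0.074 ]
tinL [ 0.4131 -0.1965  0.044 ]
tinR [ 0.4078 -0.2853  0.044 ]
open [ 0.4384 -0.2384 -0.0479] [ 4.4 -1.7 -0.3 -1.4 -0.1  2.8 -3.7  2. ]
slot 0.4805442580057891 -0.29853731956802293
slot 0.48337178777792744 -0.2396051121141385
slot 0.48619931755006573 -0.1806729046602541
lid [0.4897 0.2517 0.1248 0.0592 0.0733] [-1.4 -1.2 -1.5 -0.4 -0.4  0.2 -1.3 -0.6  0.6  0.2 -0.8 -0.   1.  -0.7
  0.4 -0.7 -2.2 -2.2 -0.1 -6.4]
tab 0.6077919726323393 0.14604122201989492 centred by top only [array([0.48926738, 0.2478319 , 0.0935    ])]
tab by pixel [0.60644642 0.14195538 0.081     ]
top [[222.6, 134.6], [283.2, 156.9], [254.8, 222.3], [199.2, 200.9], [203.7, 164.4], [280.6, 193.4], [295.7, 153.5], [299.2, 161.3]]
side [[283.9, 292.8], [283.2, 230.9], [362.3, 227.9], [374.9, 280.5], [331.3, 295.9], [321.9, 220.6], [276.5, 217.3], [283.4, 212.4]]
```

```bash
python3 - <<'E'
from h import *
print(tool([.6348,-.0244,.14],-.048))
b=np.array([.4384,-.2384,-.048]);c,s=np.cos(b[2]),np.sin(b[2])
for l in((.0455,-.060),(.0455,-.001)):print(b[0]+c*l[0]-s*l[1],b[1]+s*l[0]+c*l[1])
E
```

```text
(array([-0.6058, -0.3829,  0.0909]), np.float64(1.2740300716581503))
0.4809686998557041 -0.3005140547106287
0.4837996124929759 -0.2415820096617749
```

```bash
R='[-0.606,-0.383,0.06,0,0,1.274,1]'; python3 jog.py '[[-0.606,-0.383,0.06,0,0,1.274,1],[-0.606,-0.383,0.06,0,0,1.274,1],[-0.606,-0.383,0.06,0,0,1.274,1],[-0.606,-0.383,0.06,0,0,1.274,1],[-0.606,-0.383,0.06,0,0,1.274,1],[-0.606,-0.383,0.06,0,0,1.274,1],[-0.606,-0.383,0.06,0,0,1.274,1],[-0.606,-0.383,0.06,0,0,1.274,1],[-0.606,-0.383,0.06,0,0,1.274,1],[-0.606,-0.383,0.06,0,0,1.274,1]]'; python3 -c "
from h import *
print(tool([.6348,-.0244,.14],-.048),ctrl.get_obs()['q'].round(2))"
```

```text
time_s: 1.4
eef_pos: [0.5783, 0.0482, 0.1788]
eef_rot: [-0.0, 0.724, 0.69, 0.0]
wrist_force: [1.4, 0.9, -0.5]
opening: 1.002
grasp_force: 0.0
(array([-0.0698,  0.0599,  0.0388]), np.float64(-0.00022527310404196754)) [-0.12  0.24  1.64  0.    1.26 -0.07]
```

```bash
python3 jog.py '[[-0.06,0.05,0.03,0,0,0,1],[-0.06,0.05,0.03,0,0,0,1],[-0.06,0.05,0.03,0,0,0,1],[-0.06,0.05,0.03,0,0,0,1]]'; python3 - <<'E'
from h import *
import cv2
print(tool([.6348,-.0244,.05],-.048))
print(ctrl.camera_params("wrist"));cv2.imwrite("pics/w1.png",ctrl.camera("wrist"))
E
```

```text
time_s: 1.9
eef_pos: [0.6238, -0.0108, 0.1495]
eef_rot: [-0.0, 0.723, 0.69, 0.0]
wrist_force: [-0.0, 0.3, -0.6]
opening: 1.0
grasp_force: 0.0
(array([-0.0131,  0.0116,  0.0995]), np.float64(0.001160014214528493))
{'fovy': 65.70646984690485, 'cx': 318.61990157383144, 'cy': 199.4944412241127, 'view': array([[ 9.98925781e-01, -4.63371667e-02, -3.88862686e-04,
        -6.23819717e-01],
       [ 4.42549596e-02,  9.56459078e-01, -2.88491821e-01,
        -2.44207794e-03],
       [ 1.37398249e-02,  2.88164709e-01,  9.57482281e-01,
        -3.07310501e-01],
       [ 0.00000000e+00,  0.00000000e+00,  0.00000000e+00,
         1.00000000e+00]])}
```

View pics/w1.png

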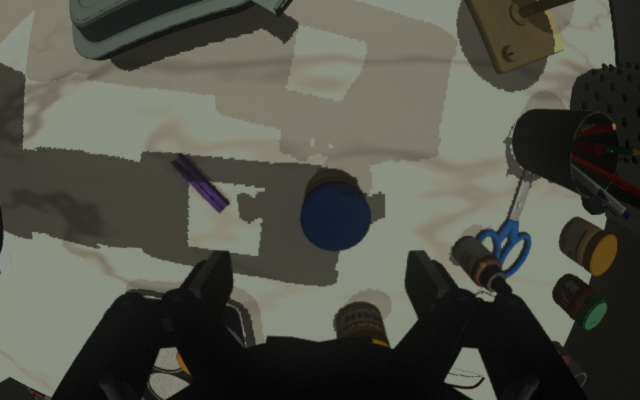

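The wrist view shows the blue cap centred near (336,215) between the open fingers. The lid's tab is just in view at (280,5).

```bash
cat >> h.py <<'E'
def wback(u,v,z):
    c=ctrl.camera_params("wrist");f=200/np.tan(np.radians(c["fovy"]/2));V=c["view"]
    a=np.array([u-c["cx"],-(v-c["cy"])]);r=np.hypot(*a);t=r/f
    d=V[:3,:3].T@np.r_[a/r*np.sin(t),-np.cos(t)];o=-V[:3,:3].T@V[:3,3];return o+d*(z-o[2])/d[2]
E
python3 -c "
from h import *
p=wback(336,215,.07);print(p,tool([p[0],p[1],.05],-.048))"
```

```text
[ 0.63721798 -0.01816653  0.07      ] (array([-0.007 ,  0.0136,  0.0999]), np.float64(0.0017956911807432974))
```

```bash
python3 jog.py '[[-0.011,0.0125,0.05,0,0,0,1],[-0.011,0.0125,0.0995,0,0,0,1],[-0.011,0.0125,0.0995,0,0,0,1],[-0.011,0.0125,0.0995,0,0,0,0],[-0.011,0.0125,0.0995,0,0,0,0],[-0.011,0.0125,0.0995,0,0,0,0],[-0.011,0.0125,0.0995,0,0,0,0],[-0.011,0.0125,0.0995,0,0,0,0],[-0.011,0.0125,0.0995,0,0,0,0]]'; python3 -c "
from h import *
print(tool([.481,-.3005,.13],-.048))"
```

```text
time_s: 3.08
eef_pos: [0.6384, -0.0239, 0.0536]
eef_rot: [0.002, 0.724, 0.69, 0.001]
wrist_force: [-1.3, 1.5, 6.3]
opening: 0.616
grasp_force: 61.8
(array([-0.2838, -0.1436, -0.0769]), np.float64(0.0003209645346762269))
```

```bash
python3 jog.py '[[0,0,-0.05,0,0,0,0],[0,0,-0.1,0,0,0,0],[0,0,-0.1,0,0,0,0]]'; python3 - <<'E'
from h import *
import cv2
print(tool([.481,-.3005,.14],-.048))
cv2.imwrite("pics/w2.png",ctrl.camera("wrist")[100:400,160:480])
E
```

```text
time_s: 3.45
eef_pos: [0.6407, -0.0246, 0.1576]
eef_rot: [0.006, 0.724, 0.69, 0.004]
wrist_force: [0.4, -0.1, -1.7]
opening: 0.613
grasp_force: 63.9
(array([-0.2832, -0.1466,  0.0163]), np.float64(0.0003107976544440838))
```

View pics/w2.png

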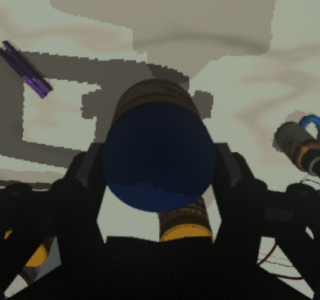

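Blue jar is held upright by its cap, cap disc centred near (318,258) in full-frame pixels.

```bash
python3 jog.py '[[-0.10,-0.05,0.01,0,0,0,0],[-0.20,-0.10,0.01,0,0,0,0],[-0.283,-0.1466,0.01,0,0,0,0],[-0.283,-0.1466,0.01,0,0,0,0],[-0.283,-0.1466,0.01,0,0,0,0],[-0.283,-0.1466,0.01,0,0,0,0],[-0.283,-0.1466,0.01,0,0,0,0],[-0.283,-0.1466,0.01,0,0,0,0],[-0.283,-0.1466,0.01,0,0,0,0]]'; python3 - <<'E'
from h import *
import cv2
o=ctrl.get_obs();print(o["eef_pos"],wback(318,258,o["eef_pos"][2]+.0165),tool([.481,-.3005,.054],-.048),R.from_quat(o["eef_rot"][[1,2,3,0]]).as_matrix()[:,2])
i=ctrl.camera("wrist");cv2.imwrite("pics/w3.png",i)
E
```

```text
time_s: 4.62
eef_pos: [0.4771, -0.2981, 0.1395]
eef_rot: [-0.0, 0.723, 0.691, 0.0]
wrist_force: [0.2, 0.2, -2.6]
opening: 0.618
grasp_force: 64.0
[ 0.47705573 -0.29810589  0.13948706] [ 0.47729104 -0.29172309  0.15598706] (array([-0.0022,  0.0041,  0.0855]), np.float64(0.0022001934573474546)) [-1.84210991e-04  3.67013904e-04 -9.99999916e-01]
```

View pics/w3.png

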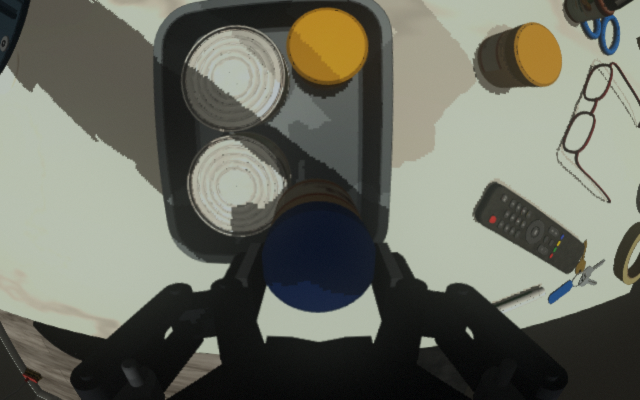

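Jar is over the near (-y) end. Packed cap appears at (328,45), tins at (235,77) and (238,186), and the loose orange cap at (538,54).

```bash
python3 - <<'E'
from h import *
for n,u,v,z in(("packed",328,45,.074),("tinL",235,77,.044),("tinR",238,186,.044),("orange",538,54,.07),("rimL",155,60,.054),("rimR",393,60,.054),("rimL2",160,170,.054),("rimR2",390,200,.054),("rimbot",215,262,.054)):
    print(n,wback(u,v,z).round(4))
E
```

```text
packed [ 0.4888 -0.182   0.074 ]
tinL [ 0.417  -0.1955  0.044 ]
tinR [ 0.4121 -0.2831  0.044 ]
orange [ 0.6607 -0.1748  0.07  ]
rimL [ 0.3523 -0.1725  0.054 ]
rimR [ 0.5372 -0.1895  0.054 ]
rimL2 [ 0.3477 -0.2632  0.054 ]
rimR2 [ 0.5336 -0.2975  0.054 ]
rimbot [ 0.3846 -0.3472  0.054 ]
```

```bash
python3 - <<'E'
from h import *
V=ctrl.camera_params("wrist")["view"];print("cam",-V[:3,:3].T@V[:3,3])
for z in(.151,.156,.161):
    print(z,wback(319,312,z)[1]+.0275,wback(319,258,z)[1],wback(376,256,z)[0]-wback(263,256,z)[0])
E
```

```text
cam [ 0.48059251 -0.22542105  0.28333851]
0.151 -0.2997260756897973 -0.2945613928566229 0.05460261115831799
0.156 -0.2958796884674146 -0.29194913937266836 0.052539620833847056
0.161 -0.2920333012450319 -0.2893368858887138 0.050476630509376064
```

```bash
python3 jog.py '[[-0.0035,0.0055,0.04,0,0,0,0],[-0.0035,0.0055,0.074,0,0,0,0],[-0.0035,0.0055,0.074,0,0,0,0],[-0.0035,0.0055,0.074,0,0,0,0]]'; python3 jog.py '[[0,0,0.004,0,0,0,0],[0,0,0.004,0,0,0,0]]'
```

```text
time_s: 5.18
eef_pos: [0.4825, -0.3034, 0.0668]
eef_rot: [0.001, 0.724, 0.69, 0.0]
wrist_force: [0.0, 0.2, -0.8]
opening: 0.618
grasp_force: 63.9
time_s: 5.42
eef_pos: [0.4821, -0.3036, 0.0625]
eef_rot: [0.001, 0.724, 0.69, 0.0]
wrist_force: [-0.2, -0.0, -0.8]
opening: 0.615
grasp_force: 63.9
```

```bash
python3 jog.py '[[0.002,0,0.003,0,0,0,0],[0.002,0,0.005,0,0,0,0],[0.002,0,0.005,0,0,0,0]]'
```

```text
time_s: 5.8
eef_pos: [0.4819, -0.3016, 0.0577]
eef_rot: [0.0, 0.724, 0.69, -0.0]
wrist_force: [-3.5, 0.7, 6.7]
opening: 0.616
grasp_force: 64.8
```

```bash
python3 jog.py '[[0,0,0,0,0,0,0.85],[0,0,0,0,0,0,0.85],[0,0,-0.02,0,0,0,0.85],[0,0,-0.07,0,0,0,1],[0,0,-0.09,0,0,0,1],[0,0,-0.09,0,0,0,1]]'; python3 - <<'E'
from h import *
import cv2
print(tool([.661,-.178,.145],-.048))
cv2.imwrite("pics/w4.png",ctrl.camera("wrist"))
E
```

```text
time_s: 6.55
eef_pos: [0.4829, -0.3022, 0.1485]
eef_rot: [0.002, 0.724, 0.69, 0.0]
wrist_force: [-0.5, 0.1, 0.9]
opening: 0.999
grasp_force: 0.0
(array([0.1326, 0.172 , 0.0037]), np.float64(6.834640018493765e-05))
```

View pics/w4.png

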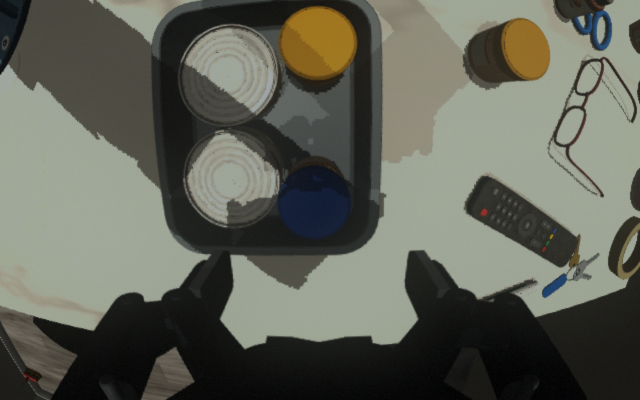

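Blue jar stands in the end slot, cap at (315,200). On to the orange one.

```bash
python3 jog.py '[[0.044,0.057,0,0,0,0,1],[0.088,0.114,0,0,0,0,1],[0.135,0.172,0,0,0,0,1],[0.135,0.172,0,0,0,0,1],[0.135,0.172,0,0,0,0,1],[0.135,0.172,0,0,0,0,1]]'; python3 - <<'E'
from h import *
print(tool([.661,-.1765,.05],-.048))
import cv2
cv2.imwrite("pics/w5.png",ctrl.camera("wrist"))
i=cv2.cvtColor(ctrl.camera("wrist"),cv2.COLOR_BGR2HSV)
m=cv2.inRange(i,(8,150,70),(25,255,255));n,l,s,c=cv2.connectedComponentsWithStats(m)
for k in range(1,n):
    if s[k,4]>300: print(s[k],c[k].round(1),wback(*c[k],.07).round(4), wback(c[k][0],s[k,1]+s[k,3],.07).round(4)+[0,.0275,0])
E
```

```text
time_s: 7.35
eef_pos: [0.6587, -0.1747, 0.1447]
eef_rot: [-0.001, 0.724, 0.69, -0.001]
wrist_force: [0.8, -0.6, -0.4]
opening: 1.0
grasp_force: 0.0
(array([-0.0018,  0.0026,  0.0947]), np.float64(-6.312948070275048e-05))
[ 599   85   28   54 1165] [612.3 111.6] [ 0.9584 -0.0909  0.07  ] [ 0.9613 -0.0914  0.07  ]
```

```bash
python3 jog.py '[[-0.0015,0.0026,0.05,0,0,0,1],[-0.0015,0.0026,0.0945,0,0,0,1],[-0.0015,0.0026,0.0945,0,0,0,1],[-0.0015,0.0026,0.0945,0,0,0,0],[-0.0015,0.0026,0.0945,0,0,0,0],[-0.0015,0.0026,0.0945,0,0,0,0],[-0.0015,0.0026,0.0945,0,0,0,0],[-0.0015,0.0026,0.0945,0,0,0,0],[-0.0015,0.0026,0.0945,0,0,0,0]]';  python3 jog.py '[[0,0,-0.05,0,0,0,0],[0,0,-0.1,0,0,0,0],[0,0,-0.1,0,0,0,0],[0,0,-0.1,0,0,0,0]]'; python3 - <<'E'
from h import *
import cv2
print(tool([.485,-.242,.15],-.048))
cv2.imwrite("pics/w6.png",ctrl.camera("wrist"))
E
```

```text
time_s: 8.57
eef_pos: [0.6643, -0.1774, 0.0559]
eef_rot: [0.002, 0.724, 0.69, 0.001]
wrist_force: [-2.7, -0.1, 5.8]
opening: 0.613
grasp_force: 62.1
time_s: 9.07
eef_pos: [0.6626, -0.1762, 0.1529]
eef_rot: [0.0, 0.724, 0.69, 0.0]
wrist_force: [-0.6, 0.8, -2.7]
opening: 0.617
grasp_force: 64.3
(array([-0.0742, -0.1742,  0.0027]), np.float64(5.823204053601039e-05))
```

```bash
python3 jog.py '[[-0.025,-0.058,0,0,0,0,0],[-0.05,-0.116,0,0,0,0,0],[-0.0742,-0.174,0,0,0,0,0],[-0.0742,-0.174,0,0,0,0,0],[-0.0742,-0.174,0,0,0,0,0],[-0.0742,-0.174,0,0,0,0,0]]'; python3 - <<'E'
from h import *
import cv2
o=ctrl.get_obs();print(tool([.485,-.242,.06],-.048),o["eef_pos"])
I=ctrl.camera("wrist");cv2.imwrite("pics/w7.png",I)
i=cv2.cvtColor(I,cv2.COLOR_BGR2HSV)
print(i[[258,258,290,225,46],[318,345,318,318,335]])
m=cv2.inRange(i,(8,120,40),(28,255,255));n,l,s,c=cv2.connectedComponentsWithStats(m)
for k in range(1,n):
    if s[k,4]>300: print(s[k],c[k].round(1),wback(*c[k],.074).round(4))
for n_,z in (("cap",o["eef_pos"][2]+.0145),):
    print(wback(318,312,z)[1]+.0275)
E
```

```text
time_s: 9.88
eef_pos: [0.4861, -0.2417, 0.1519]
eef_rot: [-0.0, 0.724, 0.69, 0.0]
wrist_force: [0.3, -0.6, -1.7]
opening: 0.615
grasp_force: 64.5
(array([-0.0004, -0.0011,  0.0919]), np.float64(0.0009471307469210988)) [ 0.48612755 -0.24170674  0.15187181]
[[ 20 200  42]
 [ 19 157  47]
 [ 19 170  72]
 [ 20 196  43]
 [ 43  23 179]]
[ 278   88   79   77 4605] [317.2 126.1] [ 0.4882 -0.1811  0.074 ]
[ 263  206  112  101 9043] [318.3 255.9] [ 0.4843 -0.2827  0.074 ]
-0.24075512898132165
```

```bash
python3 jog.py '[[-0.002,-0.001,0.045,0,0,0,0],[-0.002,-0.001,0.085,0,0,0,0],[-0.002,-0.001,0.085,0,0,0,0],[-0.002,-0.001,0.085,0,0,0,0]]'; python3 jog.py '[[0,0,0.004,0,0,0,0],[0,0,0.006,0,0,0,0],[0,0,0.006,0,0,0,0]]'
```

```text
time_s: 10.42
eef_pos: [0.4854, -0.2443, 0.0684]
eef_rot: [0.001, 0.724, 0.69, 0.0]
wrist_force: [0.5, -0.5, -1.6]
opening: 0.611
grasp_force: 64.5
time_s: 10.8
eef_pos: [0.4843, -0.2442, 0.0616]
eef_rot: [0.0, 0.724, 0.69, 0.0]
wrist_force: [0.1, -0.4, -1.9]
opening: 0.614
grasp_force: 64.5
```

```bash
python3 jog.py '[[0,0,0.003,0,0,0,0],[0,0,0.003,0,0,0,0]]'
```

```text
time_s: 11.05
eef_pos: [0.4846, -0.2448, 0.0599]
eef_rot: [0.001, 0.724, 0.69, -0.0]
wrist_force: [-5.0, 1.3, 10.9]
opening: 0.611
grasp_force: 65.9
```

Landed on the floor; release and rise.

```bash
python3 jog.py '[[0,0,0,0,0,0,0.85],[0,0,0,0,0,0,0.85],[0,0,-0.02,0,0,0,0.85],[0,0,-0.07,0,0,0,1],[0,0,-0.12,0,0,0,1],[0,0,-0.12,0,0,0,1]]'; python3 - <<'E'
from h import *
import cv2
I=ctrl.camera("wrist");T=ctrl.camera("top");cv2.imwrite("pics/w8.png",I)
i=cv2.cvtColor(I,cv2.COLOR_BGR2HSV)
for a,b in(((8,120,40),(28,255,255)),((105,120,30),(128,255,255))):
    n,l,s,c=cv2.connectedComponentsWithStats(cv2.inRange(i,a,b))
    for k in range(1,n):
        if s[k,4]>300: print(s[k],c[k].round(1),wback(*c[k],.074).round(4))
i=cv2.cvtColor(T,cv2.COLOR_BGR2HSV)
for a,b in(((8,120,40),(28,255,255)),((105,120,30),(128,255,255))):
    n,l,s,c=cv2.connectedComponentsWithStats(cv2.inRange(i,a,b))
    for k in range(1,n):
        if s[k,4]>200 and c[k][1]>160: print(s[k],c[k].round(1),back("top",*c[k],.074).round(4))
print(tool([.6065,.143,.16],-.66))
E
```

```text
time_s: 11.8
eef_pos: [0.4867, -0.246, 0.183]
eef_rot: [0.005, 0.724, 0.69, 0.001]
wrist_force: [0.3, 0.3, 0.4]
opening: 1.0
grasp_force: 0.0
[ 281   85   69  136 6894] [314.3 151.7] [ 0.4829 -0.2057  0.074 ]
[558  56  37  35 374] [578.7  73.1] [ 0.758  -0.1232  0.074 ]
[ 283  224   60   53 2459] [312.7 250.1] [ 0.477  -0.2927  0.074 ]
(array([0.3925, 0.1035, 0.0182]), np.float64(0.612033923567326))
```

```bash
python3 jog.py '[[0.3925,0.1035,0.02,0,0,0.612,0.41],[0.3925,0.1035,0.02,0,0,0.612,0.41],[0.3925,0.1035,0.02,0,0,0.612,0.41],[0.3925,0.1035,0.02,0,0,0.612,0.41],[0.3925,0.1035,0.02,0,0,0.612,0.41],[0.3925,0.1035,0.02,0,0,0.612,0.41],[0.3925,0.1035,0.02,0,0,0.612,0.41],[0.3925,0.1035,0.02,0,0,0.612,0.41],[0.3925,0.1035,0.02,0,0,0.612,0.41],[0.3925,0.1035,0.02,0,0,0.612,0.41]]'; python3 - <<'E'
from h import *
import cv2
o=ctrl.get_obs();print(tool([.6065,.143,.12],-.66),o["q"].round(2),ctrl.camera_params("wrist")["view"].round(5).tolist())
I=ctrl.camera("wrist");cv2.imwrite("pics/w9.png",I)
cv2.imwrite("pics/w9c.png",cv2.resize(cv2.convertScaleAbs(I[60:360,120:520],alpha=1.5),None,fx=2,fy=2,interpolation=cv2.INTER_CUBIC))
E
```

```text
time_s: 13.15
eef_pos: [0.6058, 0.1418, 0.1573]
eef_rot: [-0.0, 0.898, 0.439, -0.001]
wrist_force: [0.5, 0.1, 0.1]
opening: 0.408
grasp_force: 0.0
(array([ 0.0014, -0.0002,  0.0373]), np.float64(-0.0015139256319867123)) [ 0.04  0.36  1.55 -0.    1.24  0.7 ] [[0.78938, -0.61391, -0.00017, -0.39158], [0.58751, 0.75552, -0.28986, -0.44599], [0.17807, 0.22871, 0.95707, -0.44963], [0.0, 0.0, 0.0, 1.0]]
```

View pics/w9c.png

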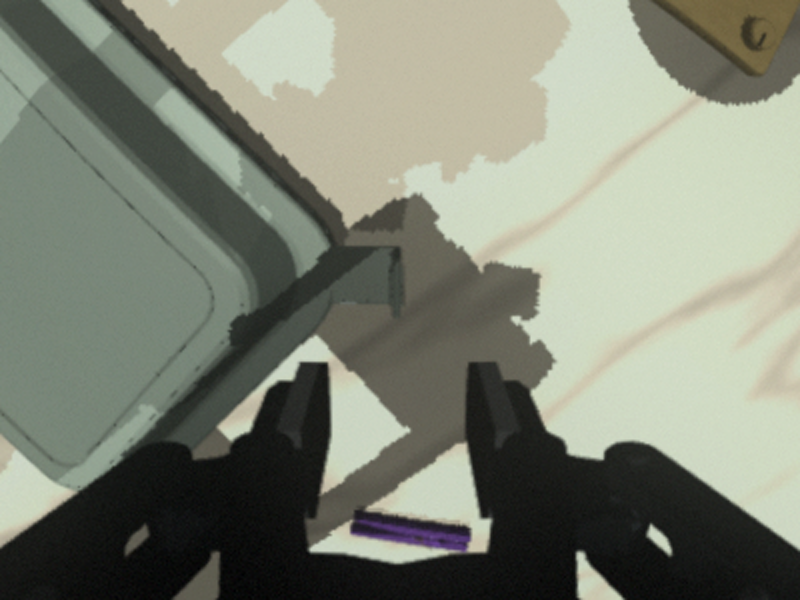

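The picture shows the tab plate edge-on near crop x≈396, from y≈250 to 316 and square to the fingers, so the top-edge middle is at about full-frame (318,202).

```bash
python3 - <<'E'
from h import *
g=lambda x,y,z:wback(120+x/2,60+y/2,z).round(4)
print("mid",g(396,284,.081),"far",g(399,253,.081),"near",g(399,316,.081),"strip",g(395,247,.064),g(395,303,.064))
p=g(396,284,.081);print(tool([p[0],p[1],.066],-.66))
E
```

```text
mid [0.6089 0.1454 0.081 ] far [0.6171 0.1541 0.081 ] near [0.602  0.1347 0.081 ] strip [0.6147 0.1536 0.064 ] [0.6004 0.1351 0.064 ]
(array([0.0047, 0.    , 0.0917]), np.float64(-0.0017602538251058064))
```

```bash
python3 jog.py '[[0.004,0,0.03,0,0,0,0.41],[0.004,0,0.06,0,0,0,0.41],[0.004,0,0.08,0,0,0,0.41],[0.004,0,0.089,0,0,0,0.41],[0.004,0,0.089,0,0,0,0.41],[0.004,0,0.089,0,0,0,0.41]]'
```

```text
time_s: 13.95
eef_pos: [0.6098, 0.1462, 0.0704]
eef_rot: [0.0, 0.898, 0.44, 0.001]
wrist_force: [0.3, -0.4, -0.1]
opening: 0.411
grasp_force: 0.0
```

```bash
python3 jog.py '[[-0.001,0,0.0025,0,0,0,0.41],[-0.001,0,0.0025,0,0,0,0.41],[-0.001,0,0.0025,0,0,0,0.2],[-0.001,0,0.0025,0,0,0,0.1],[-0.001,0,0.0025,0,0,0,0],[-0.001,0,0.0025,0,0,0,0],[-0.001,0,0.0025,0,0,0,0]]'; python3 -c "
from h import *
o=ctrl.get_obs();p=o['eef_pos'];M=R.from_quat(o['eef_rot'][[1,2,3,0]]).as_matrix()
print(M.round(3).tolist())
a=.125;c,s=np.cos(a),np.sin(a);v=np.array([-.191,.222,0]);far=np.array([p[0]+c*v[0]-s*v[1],p[1]+s*v[0]+c*v[1],.0615]);print(far)
ax=M[:,0]
for t in(.05,.1,.15,.2,.25):
  for sg in(1,-1):
    q=far+R.from_rotvec(ax*t*sg).apply(p-far)
    if q[2]>p[2]: print(t*sg,(M.T@(q-p)).round(4))"
```

```text
time_s: 14.82
eef_pos: [0.6082, 0.1456, 0.0668]
eef_rot: [-0.0, 0.898, 0.44, 0.0]
wrist_force: [-1.0, 0.5, 3.1]
opening: 0.01
grasp_force: 59.0
[[0.613, 0.79, 0.0], [0.79, -0.613, 0.0], [0.0, -0.0, -1.0]]
[0.39105623 0.34204434 0.0615    ]
-0.05 [-0.     -0.0006 -0.0146]
-0.1 [-0.     -0.002  -0.0291]
-0.15 [-0.     -0.0041 -0.0436]
-0.2 [-0.     -0.0069 -0.0579]
-0.25 [ 0.     -0.0104 -0.0721]
```

```bash
python3 jog.py '[[0,0,-0.004,-0.0125,0,0,0],[0,-0.0002,-0.0075,-0.025,0,0,0],[0,-0.0004,-0.011,-0.0375,0,0,0],[0,-0.0006,-0.0146,-0.05,0,0,0],[0,-0.0006,-0.0146,-0.05,0,0,0]]'
```

```text
time_s: 15.45
eef_pos: [0.6074, 0.1462, 0.0816]
eef_rot: [0.022, 0.898, 0.44, 0.011]
wrist_force: [-1.0, 3.7, -3.7]
opening: 0.015
grasp_force: 58.1
```

```bash
python3 jog.py '[[0,-0.0002,-0.0075,-0.025,0,0,0],[0,-0.0006,-0.0146,-0.05,0,0,0],[0,-0.0012,-0.0218,-0.075,0,0,0],[0,-0.0012,-0.0218,-0.075,0,0,0],[0,-0.0012,-0.0218,-0.075,0,0,0]]'; python3 -c "
from h import *
import cv2
cv2.imwrite('pics/s2.png',ctrl.camera('side'))"
```

```text
time_s: 16.08
eef_pos: [0.6063, 0.1471, 0.1034]
eef_rot: [0.056, 0.896, 0.439, 0.028]
wrist_force: [0.1, 0.9, -0.7]
opening: 0.013
grasp_force: 58.8
```

```bash
python3 jog.py '[[0,-0.0002,-0.0075,-0.025,0,0,0],[0,-0.0006,-0.0146,-0.05,0,0,0],[0,-0.0012,-0.0218,-0.075,0,0,0],[0,-0.002,-0.0291,-0.1,0,0,0],[0,-0.002,-0.0291,-0.1,0,0,0]]'; python3 - <<'E'
from h import *
import cv2
o=ctrl.get_obs();print(o["torque"].round(3))
a=cv2.imread('pics/side0.png');b=ctrl.camera('side');cv2.imwrite('pics/s3.png',b)
# match dome-top patch near tab corner and far corner between pictures
ga,gb=[cv2.cvtColor(x,cv2.COLOR_BGR2GRAY) for x in(a,b)]
for (x,y) in((300,225),(284,285),(366,283),(375,296)):
    t=ga[y-10:y+11,x-10:x+11];w=gb[y-35:y+36,x-35:x+36];r=cv2.matchTemplate(w,t,5);_,m,_,l=cv2.minMaxLoc(r);print((x,y),m,l[0]-25,l[1]-25)
p=o["eef_pos"];M=R.from_quat(o['eef_rot'][[1,2,3,0]]).as_matrix();print(p,M[:,2],(M.T@[0,0,.05]).round(4))
E
```

```text
time_s: 16.75
eef_pos: [0.6016, 0.1512, 0.1326]
eef_rot: [0.101, 0.892, 0.437, 0.05]
wrist_force: [-0.2, -0.1, 0.4]
opening: 0.016
grasp_force: 58.7
[0.009 0.054 0.027]
(300, 225) 0.7706007957458496 2 -15
(284, 285) 0.8409386277198792 0 -8
(366, 283) 0.8489968776702881 1 -1
(375, 296) 0.9152315258979797 0 0
[0.60155297 0.15122213 0.13255585] [ 0.17808769 -0.13682066 -0.9744562 ] [ 0.      0.0112 -0.0487]
```

```bash
python3 jog.py '[[0,0.0022,-0.0097,0,0,0,0],[0,0.0056,-0.0244,0,0,0,0],[0,0.0112,-0.0487,0,0,0,0],[0,0.0185,-0.08,0,0,0,0],[0,0.025,-0.11,0,0,0,0],[0,0.025,-0.11,0,0,0,0]]'; python3 - <<'E'
from h import *
import cv2
o=ctrl.get_obs();print(o["torque"].round(3),o["q"].round(2))
ga,gb=[cv2.cvtColor(x,cv2.COLOR_BGR2GRAY) for x in(cv2.imread('pics/side0.png'),ctrl.camera('side'))]
cv2.imwrite('pics/s4.png',gb)
for (x,y) in((375,296),(300,305),(340,305)):
    t=ga[y-10:y+11,x-10:x+11];w=gb[y-35:y+36,x-35:x+36];r=cv2.matchTemplate(w,t,5);_,m,_,l=cv2.minMaxLoc(r);print((x,y),m,l[0]-25,l[1]-25)
E
```

```text
time_s: 17.55
eef_pos: [0.6036, 0.1509, 0.2491]
eef_rot: [0.102, 0.892, 0.437, 0.053]
wrist_force: [0.2, -0.2, -1.4]
opening: 0.015
grasp_force: 58.7
[0.008 0.036 0.057] [ 0.14  0.18  1.59 -0.17  1.21  0.85]
(375, 296) 0.7664311528205872 0 0
(300, 305) 0.9022117853164673 0 0
(340, 305) 0.9306954741477966 -2 0
```

```bash
python3 jog.py '[[0,0,0,0.11,0,0,0],[0,0,0,0.225,0,0,0],[0,0,0,0.225,0,0,0],[0,0,0,0.225,0,0,0]]'; python3 - <<'E'
from h import *
o=ctrl.get_obs();M=R.from_quat(o['eef_rot'][[1,2,3,0]])
T=R.from_rotvec([0,0,-.173])*R.from_quat([.898,.44,0,0])
print((M.inv()*T).as_rotvec().round(4),o["torque"].round(3))
b=np.array([.440,-.2385]);c,s=np.cos(-.048),np.sin(-.048);t=[b[0]+c*.104+s*.1195,b[1]+s*.104-c*.1195]
print(t,tool([*t,.25]),tool([*t,.134]))
E
```

```text
time_s: 18.1
eef_pos: [0.6007, 0.1507, 0.2431]
eef_rot: [0.0, 0.898, 0.44, -0.001]
wrist_force: [-0.0, 0.1, -1.6]
opening: 0.017
grasp_force: 58.7
[0.0004 0.0015 0.1723] [-0.066 -0.08  -0.011]
[np.float64(0.538146417371641), np.float64(-0.36285244572227615)] (array([-0.444 ,  0.2656, -0.0061]), None) (array([-0.4438,  0.2655,  0.1099]), None)
```

```bash
python3 jog.py '[[-0.02,0.012,0,0,0,0.02,0],[-0.055,0.033,0,0,0,0.04,0],[-0.092,0.055,0,0,0,0.06,0],[-0.13,0.078,0,0,0,0.08,0],[-0.167,0.1,0,0,0,0.1,0],[-0.204,0.122,0,0,0,0.12,0],[-0.241,0.144,0,0,0,0.14,0],[-0.278,0.166,0,0,0,0.16,0],[-0.3,0.18,0,0,0,0.172,0],[-0.3,0.18,0,0,0,0.172,0]]'; python3 -c "
from h import *
t=[.538,-.363];print(tool([*t,.25],-.66-.173),tool([*t,.134]))"
```

```text
time_s: 19.35
eef_pos: [0.559, -0.1974, 0.2441]
eef_rot: [0.001, 0.933, 0.36, -0.0]
wrist_force: [0.6, -0.1, -0.7]
opening: 0.015
grasp_force: 58.6
(array([-0.1269,  0.1085, -0.0057]), np.float64(-0.0007597898391895619)) (array([-0.1268,  0.1084,  0.1103]), None)
```

```bash
python3 jog.py '[[-0.02,0.017,0,0,0,0,0],[-0.05,0.043,0,0,0,0,0],[-0.08,0.068,0.01,0,0,0,0],[-0.11,0.094,0.04,0,0,0,0],[-0.127,0.1085,0.07,0,0,0,0],[-0.127,0.1085,0.1,0,0,0,0],[-0.127,0.1085,0.11,0,0,0,0],[-0.127,0.1085,0.11,0,0,0,0],[-0.127,0.1085,0.11,0,0,0,0],[-0.127,0.1085,0.11,0,0,0,0]]'; python3 - <<'E'
from h import *
import cv2
o=ctrl.get_obs();print(tool([.538,-.363,.134],-.833),o["torque"].round(3))
for n in("top","side","wrist"): cv2.imwrite(f"pics/f_{n}.png",ctrl.camera(n))
# lid check: predicted dome dashed/flange corners vs top image edges
b=np.array([.44,-.2385]);a=-.048;c,s=np.cos(a),np.sin(a)
I=cv2.imread("pics/f_top.png");h=cv2.cvtColor(I,cv2.COLOR_BGR2HSV)
for n in("top","side"):
    I=cv2.imread(f"pics/f_{n}.png").astype(int)
    W=lambda x,y,z:np.array([b[0]+c*x-s*y,b[1]+s*x+c*y,.129+z])
    # outer-edge crossings: sample along 4 normals, report gray around predicted edge
    g=I.mean(2)
    for nm,e,d in(("+x",(.097,0),(1,0)),("-x",(-.097,0),(-1,0)),("+y",(0,.1125),(0,1)),("-y",(0,-.1125),(0,-1))):
        px=[proj(n,W(e[0]+d[0]*k,e[1]+d[1]*k,.0025))[0] for k in np.arange(-.02,.021,.0025)]
        print(n,nm,[int(g[int(round(v)),int(round(u))]) if 0<=v<400 and 0<=u<640 else -1 for u,v in px])
E
```

```text
time_s: 20.6
eef_pos: [0.5397, -0.3626, 0.136]
eef_rot: [0.001, 0.932, 0.361, 0.001]
wrist_force: [-0.4, -0.2, -0.9]
opening: 0.017
grasp_force: 58.7
(array([-0.0015, -0.0008,  0.002 ]), np.float64(0.0015179387796193655)) [-0.04  -0.049  0.017]
top +x [69, 69, 69, 69, 70, 70, 66, 70, 67, 67, 61, 57, 52, 52, 47, 47, 43]
top -x [71, 74, 72, 72, 72, 71, 71, 72, 73, 69, 71, 70, 71, 67, 69, 68, 68]
top +y [73, 73, 72, 70, 69, 73, 68, 70, 66, 66, 66, 68, 67, 64, 60, 58, 57]
top -y [66, 62, 63, 59, 57, 55, 56, 55, 45, 43, 23, 23, 32, 45, 54, 91, 84]
side +x [142, 103, 90, 166, 166, 179, 177, 162, 217, 217, 219, 218, 217, 217, 217, 219, 217]
side -x [80, 80, 85, 96, 97, 90, 90, 115, 206, 222, 218, 218, 217, 216, 216, 215, 215]
side +y [109, 109, 104, 104, 129, 129, 148, 148, 148, 156, 156, 134, 134, 91, 92, 76, 76]
side -y [93, 93, 93, 94, 94, 94, 96, 96, 96, 91, 91, 91, 86, 86, 86, 122, 122]
```

```bash
python3 - <<'E'
from h import *
import cv2
g=cv2.imread("pics/f_side.png").mean(2)
b=np.array([.4415,-.2385]);a=-.048;c,s=np.cos(a),np.sin(a)
W=lambda x,y,z:np.array([b[0]+c*x-s*y,b[1]+s*x+c*y,.131+z])
for x in(-.07,-.035,0,.035,.07):
    u,v=proj("side",W(x,.1125,.0025))[0];u0,v0=map(round,(u,v))
    print(x,(round(u,1),round(v,1)),g[v0-14:v0+15,u0].astype(int).tolist())
for y in(-.07,0,.07):
    for sx in(1,-1):
        u,v=proj("side",W(sx*.097,y,.0025))[0];u0,v0=map(round,(u,v))
        print(y,sx,(round(u,1),round(v,1)),g[v0,u0-8:u0+9].astype(int).tolist())
E
```

```text
-0.07 (np.float64(369.3), np.float64(142.3)) [179, 178, 170, 144, 118, 114, 117, 118, 118, 120, 117, 112, 115, 172, 184, 184, 147, 92, 68, 61, 66, 64, 67, 63, 66, 66, 65, 67, 66]
-0.035 (np.float64(357.2), np.float64(141.6)) [147, 148, 161, 149, 123, 111, 108, 108, 110, 109, 110, 108, 104, 145, 161, 156, 112, 77, 83, 79, 84, 85, 85, 92, 97, 91, 87, 88, 85]
0 (np.float64(345.2), np.float64(140.9)) [149, 148, 153, 154, 138, 115, 106, 110, 107, 107, 110, 110, 104, 140, 155, 157, 131, 92, 76, 68, 84, 93, 87, 85, 84, 86, 88, 87, 87]
0.035 (np.float64(333.3), np.float64(140.2)) [151, 150, 150, 161, 150, 124, 111, 111, 107, 111, 111, 110, 105, 117, 153, 159, 158, 114, 81, 76, 71, 75, 74, 75, 74, 76, 77, 76, 78]
0.07 (np.float64(321.4), np.float64(139.5)) [91, 93, 94, 101, 102, 104, 107, 107, 108, 110, 109, 105, 120, 132, 149, 159, 122, 84, 72, 66, 68, 69, 67, 68, 67, 69, 67, 71, 72]
-0.07 1 (np.float64(318.1), np.float64(110.4)) [50, 51, 52, 48, 48, 53, 46, 47, 48, 66, 71, 72, 70, 69, 102, 142, 153]
-0.07 -1 (np.float64(377.0), np.float64(113.4)) [97, 95, 86, 75, 105, 184, 190, 182, 111, 67, 76, 85, 91, 96, 104, 107, 100]
0 1 (np.float64(316.0), np.float64(120.6)) [217, 218, 217, 219, 217, 217, 218, 219, 217, 162, 177, 179, 166, 90, 103, 142, 151]
0 -1 (np.float64(377.6), np.float64(123.9)) [95, 90, 80, 85, 96, 97, 90, 115, 206, 222, 218, 217, 217, 218, 217, 218, 217]
0.07 1 (np.float64(313.8), np.float64(131.7)) [171, 165, 111, 119, 122, 121, 121, 119, 125, 158, 151, 151, 143, 100, 100, 107, 111]
0.07 -1 (np.float64(378.2), np.float64(135.3)) [117, 115, 117, 108, 89, 98, 97, 96, 149, 231, 219, 219, 217, 218, 220, 217, 218]
```

```bash
python3 jog.py '[[0,0,0,0,0,0,0],[0,0,0,0,0,0,0],[0,0,0,0,0,0,0]]'; python3 -c "
from bench import ctrl
print(ctrl.hand_in())"
```

```text
time_s: 21.12
eef_pos: [0.5387, -0.3623, 0.1343]
eef_rot: [-0.0, 0.933, 0.361, -0.0]
wrist_force: [0.3, 0.3, -0.3]
opening: 0.014
grasp_force: 58.7
the job is handed in; nothing more can be done
None
```

I handed the job in at 21 s, with no verdict returned: both jars stand in the open box's row, and the lid is peeled off and held level and centred about 7.5 cm above the rim; the packed box and its own lid did not move in the side view.

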